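Pack the pit-stop set into its tray

TASK

Pack the toy pit-stop set into its wooden tray: park the green racer in the middle of the grey road tile, lengthwise along the road, stand the red petrol pump upright in the middle of the white pad, and stand the three plain fuel drums (blue, yellow and black) upright together on the floor of the aluminium tin. Set each one down rather than dropping it in. The white police car and the orange striped barrel belong to another set: leave them where they are.

Things in the scene. Friction and masses are not known exactly. Their poses are not given: they have to be found in the camera images.
- road_tile: Grey hard-silicone road tile with white lines, 134 (x, along the road) x 94 (y) x 5 mm, fixed in one of the wooden tray's three equal bays (which one varies). The tray is fixed; bays 140 (x) x 102 (y) mm, 108 mm apart along y, walls 6 mm thick, tops 20 mm above the shelf top (z = 0). Origin: centre of underside, 6 mm above the shelf top; upper face 5 mm higher.
- pump_pad: White plastic forecourt pad with a red rectangle outlined round its middle, 134 (x) x 94 (y) x 5 mm, fixed in another bay of the wooden tray (bays as told for the road tile; which one varies). Origin: centre of underside, 6 mm above the shelf top; upper face 5 mm higher.
- tin: Open round aluminium tin, 96 mm outer, 92 mm inner diameter, 28 mm high, fixed in the third bay of the wooden tray (which one varies). Origin: centre of underside, 6 mm above the shelf top; inner floor 2 mm and rim 28 mm above the origin. Three drums fit only in a triangle, axes about 24 mm from the tin's middle and none in the middle; they stand out 24 mm above the rim.
- racer: Green die-cast toy racing car, black rear wing, white disc on the bonnet: 100 mm long (x, nose at +x), 44 wide (y), 34 high, about 110 g, loose; its wheels do not turn. Midway between the wheels the flanks are upright, 42 mm apart, from 7 to 24 mm above the ground: grip there. Origin: centre of underside, at ground level.
- pump: Red plastic toy petrol pump, upright, 84 mm tall, about 60 g, loose. Column 32 mm (x) by 46 mm (y), straight from 6 to 70 mm up, on a 38 x 52 mm grey foot; black display on both x faces, where it is gripped; black holster and hose on the +y side, out to 34 mm from the axis. Origin: centre of underside, z up.
- drum_blue: Blue toy fuel drum, upright plain cylinder 32 mm in diameter and 50 mm tall, about 30 g, loose on the shelf top. Origin: centre of its underside, z up its axis.
- drum_yellow: Yellow toy fuel drum, upright plain cylinder 32 mm in diameter and 50 mm tall, about 30 g, loose on the shelf top. Origin: centre of its underside, z up its axis.
- drum_black: Black toy fuel drum, upright plain cylinder 32 mm in diameter and 50 mm tall, about 30 g, loose on the shelf top. Origin: centre of its underside, z up its axis.
- police_car: White plastic toy police car with a red and blue light bar and a dark blue band on the doors, 98 mm long (x), 44 mm wide (y), 42 mm high, about 50 g, loose. Not part of the set: to be left where it is. Origin: centre of the underside, at ground level.
- striped_barrel: Orange toy road-works barrel with white bands and a white disc on top, 32 mm in diameter and 50 mm tall like the drums, about 30 g, loose. Not part of the set: to be left where it is. Origin: centre of its underside.
Things that resemble listed ones, but are neither listed nor needed, are in the scene too. Of the things shaped like the police_car, the white one is meant.

How it is judged (in metres and radians):
At the end, for the whole second after the job is handed in: Racer on its wheels within 20 mm of the tile's middle, within 0.3 rad of its length either way round; pump upright within 20 mm of the pad's middle; three plain drums upright (0.12 rad) on the tin's floor; all at rest; police car and striped barrel upright, within 15 mm of their start (horizontal distance between racer and road_tile below 0.02 m and z of racer in the frame of road_tile between 0.001 and 0.01 m and angle between each of racer, pump, drum_blue, drum_yellow, drum_black, police_car, striped_barrel's own z axis and vertical below 0.12 rad and linear speed of each of racer, pump, drum_blue, drum_yellow, drum_black below 0.02 m/s and angle between the x axis of racer and the x axis of road_tile, either way round below 0.3 rad and horizontal distance between pump and pump_pad below 0.02 m and z of pump in the frame of pump_pad between 0.001 and 0.01 m and horizontal distance between each of drum_blue, drum_yellow, drum_black and tin below 0.034 m and z of drum_blue in the frame of tin between -0.002 and 0.007 m and z of drum_yellow in the frame of tin between -0.002 and 0.007 m and z of drum_black in the frame of tin between -0.002 and 0.007 m and distance of each of police_car, striped_barrel from where it was at the start of the episode below 0.015 m); the robot touches nothing.
It fails at once if the police car or the striped barrel is moved more than 15 mm (distance of any of police_car, striped_barrel from where it was at the start of the episode above 0.015 m).
It fails at once if a thing is dropped into its place (it arrives faster than 0.8 m/s, as from about 35 mm or more) ((horizontal distance between racer and road_tile below 0.06 m and z of racer in the frame of road_tile below 0.06 m and linear speed of racer above 0.8 m/s) or (horizontal distance between pump and pump_pad below 0.06 m and z of pump in the frame of pump_pad below 0.06 m and linear speed of pump above 0.8 m/s) or (horizontal distance between drum_blue and tin below 0.06 m and z of drum_blue in the frame of tin below 0.06 m and linear speed of drum_blue above 0.8 m/s) or (horizontal distance between drum_yellow and tin below 0.06 m and z of drum_yellow in the frame of tin below 0.06 m and linear speed of drum_yellow above 0.8 m/s) or (horizontal distance between drum_black and tin below 0.06 m and z of drum_black in the frame of tin below 0.06 m and linear speed of drum_black above 0.8 m/s)).
It also fails if it takes over 109 s, if anything falls off the work surface, if the arm or the gripper's body presses on something with over 40 N, if the wrist force passes 120 N, or if a joint passes its speed limit or range.

ROBOT

A 6-joint arm with a two-finger parallel gripper is mounted at the origin on the work surface. World frame = base frame: x ahead of the robot, y to its left, z up, the work surface at z = 0. Lengths are in mm, angles in rad, forces in N, time in s.
With the tool pointing down it reaches from about 300 to 775 mm from the base axis. Payload 14.6 kg.
Tool frame: the origin (TCP) lies between the finger pads; the fingertips stand manip.tip_reach ahead of it and the grasp point (between the pads) lies 5 mm behind it (manip.tip_reach is the distance from the TCP to the fingertips, in mm); z points along the fingers, y is the line along which they close (so a half turn about z gives the same grasp; the last joint's range is limited). The gripper opens to 94 mm and grips with 3 to 60 N. Pads are 16 mm wide; open, the fingers measure 119 mm over their backs; the gripper's body (75 mm by 177 mm) begins 78 mm behind the grasp point.
Start: joints at [-1.268, 0.3, 1.521, -0, 1.321, -0.067], TCP at [198.778, -512.812, 219.446] pointing down, gripper open.
Joint ranges: [-3.03, 3.03], [-0.79, 2.21], [0.23, 2.52], [-1.04, 4.18], [0, 3.07], [-2.55, 2.55]. Speed limits (rad/s): [2.22, 2.22, 2.57, 3.14, 3.14, 3.14].

INTERFACE

Orientations are given as [roll, pitch, yaw] about the fixed x, y, z axes, in that order (R = Rz(yaw) Ry(pitch) Rx(roll)).
In Python, from cell import manip gives the robot as it stands. The module is installed in compiled form; this text tells all that it offers.
- The arm moves only by the shell command python3 -m creep 'ROWS' [FORCE]. ROWS is JSON, a list of rows, each a list of 3 entries, a list of its own where there are three numbers: the opening, from -1 (shut) to 1 (fully open), then the shift along the tool's x, y, z in cm, then the turn about the tool's z in units of 5 degrees (1.0 is 5 degrees). In form: [[grip, [tx, ty, tz], roll], ...]. A call has 1 to 12 rows; each row is the pose to reach, as a shift and turn from the pose commanded when the call began, along the tool's axes at that moment; what a row does not reach only later rows make up. A row lasts 1/10 s, in which the tool goes at most 50 mm and 8.59 degrees, less where a joint would pass 70% of its speed; a pose out of reach is approached as far as the arm can. A call with a gripper value outside its range is refused whole. The fingers move at their own pace and stop on an object; FORCE is the grip in N (left out, the last holds). Time passes only in rows, so rows that repeat a pose let the fingers close. It gives the time, the measured TCP pose, the force, the opening and the grip force at its end, in the units of the state.
- manip.read_state(): the state, without advancing time (a new reading comes with each control period).
- manip.camera(name): name is "scene" or "top"; returns the picture (480x640x3 uint8, red, green, blue); there is no depth.
- manip.camera_params(name): a dict with "fovy" (degrees; the focal length in pixels is half the picture's height over the tangent of half this angle, whatever the lens; pixels are square), "cx", "cy" (the principal point, pixels), "origin" and "attitude" of the camera in the world. Camera axes: x right, y down, z forward; pixel columns grow to the right and rows downward; lengths in mm; the calibration is good to about 2 mm. A picture is of the moment at which its call begins. camera_params takes no time and is no camera call.
- manip.sign_off(): hands the job in; it is judged then, once.
The state is a dict: "clock": time; "joints": joint angles; "qd": joint speeds; "effort": joint torques, N m; "eef_pos": TCP position; "eef_rot": TCP orientation; "wrist_force": force on the tool from outside, world axes, zero at the start; "moment": the same for the moment, N m; "finger_gap": finger opening in mm; "finger_force": force on a finger pad.
Only numpy, scipy, OpenCV 4.12 (cv2) and the standard library are available. Lean on these libraries where they do the work, as an engineer would, in place of code of your own. Each camera call takes 0.05 s, during which the arm holds its last target. There are 200 camera calls.

## Working session

There is one attempt and no reset: what is moved stays moved. The work goes in short steps, Python scripts to look and compute and a shell command to move; the robot and the scene stay as the last step left them, time stands still between calls to the robot, and variables do not carry over. Pictures are saved under pics/ and viewed, at most 14 in all, crops included, and the job is handed in when it is done.

```bash
mkdir -p pics; ls; python3 - <<'E'
from cell import manip
import cv2
print(manip.read_state()); print(manip.tip_reach)
for n in("top","scene"):
    p=manip.camera_params(n); print(n,p)
    cv2.imwrite(f"pics/{n}0.png",manip.camera(n)[:,:,::-1])
E
```

```text
pics
{'clock': 0.0, 'joints': array([-1.26761383e+00,  3.00485116e-01,  1.52159650e+00, -3.87339994e-05,
        1.32072375e+00, -6.65890128e-02]), 'qd': array([-0.00141146,  0.00120294, -0.00124768,  0.00083813, -0.0019906 ,
       -0.00022115]), 'effort': array([ 2.07785175e-03, -5.31804764e+01, -3.52732122e+01,  7.09599629e-02,
        2.44526449e-02, -9.20318575e-05]), 'eef_pos': array([ 198.68741915, -512.57913964,  218.87211797]), 'eef_rot': array([-3.14038012e+00, -4.32598264e-05,  3.69781095e-01]), 'wrist_force': array([-0.36290296, -0.57646256,  0.53796861]), 'moment': array([ 0.01959931, -0.00528974,  0.01469022]), 'finger_force': 0.0, 'finger_gap': 93.92673761747135}
14.0
top {'fovy': 53.93816777446326, 'cx': 314.8236803710729, 'cy': 244.70402435354663, 'origin': array([ 328.34132891,  -73.29893924, 1053.30040361]), 'attitude': array([-2.92746276e+00, -2.12593802e-03, -1.52835141e+00])}
scene {'fovy': 55.82255680562283, 'cx': 316.29062609816106, 'cy': 236.76145415308605, 'origin': array([1273.11869398,   17.47451094,  712.79839329]), 'attitude': array([-2.30632563,  0.00700076,  1.70030737])}
```

View pics/top0.png

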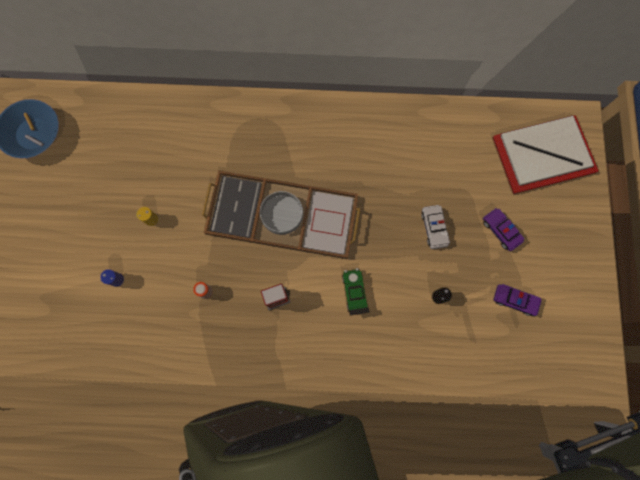

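View pics/scene0.png

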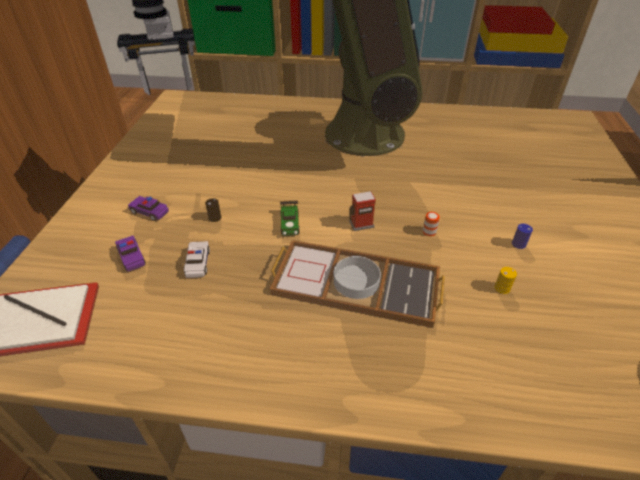

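The top view shows road tile (235,207), tin (282,213), pad (330,222), green racer (356,291), pump (274,296), blue drum (112,278), yellow (147,215), black (442,296), striped barrel (201,289) and police car (435,227). I'll measure these in both views.

```bash
cat > h.py <<'E'
import numpy as np, cv2
from cell import manip
from scipy.spatial.transform import Rotation as Ro
def cam(n):
    p=manip.camera_params(n); f=240/np.tan(np.radians(p["fovy"]/2))
    return f,p["cx"],p["cy"],np.array(p["origin"]),Ro.from_euler("xyz",p["attitude"]).as_matrix()
def ray(n,uv,z):
    f,cx,cy,o,R=cam(n); uv=np.atleast_2d(uv).astype(float)
    d=np.c_[(uv[:,0]-cx)/f,(uv[:,1]-cy)/f,np.ones(len(uv))]@R.T
    return o+d*((z-o[2])/d[:,2])[:,None]
def proj(n,P):
    f,cx,cy,o,R=cam(n); q=(np.atleast_2d(P)-o)@R
    return np.c_[f*q[:,0]/q[:,2]+cx,f*q[:,1]/q[:,2]+cy]
def blob(img,lo,hi,box):
    hsv=cv2.cvtColor(img,cv2.COLOR_RGB2HSV); m=cv2.inRange(hsv,np.array(lo),np.array(hi))
    k=np.zeros_like(m); x0,y0,x1,y1=box; k[y0:y1,x0:x1]=m[y0:y1,x0:x1]
    c,_=cv2.findContours(k,cv2.RETR_EXTERNAL,cv2.CHAIN_APPROX_NONE)
    return max(c,key=cv2.contourArea)[:,0,:] if c else None
def go(x,y,z,yaw):
    s=manip.read_state(); R=Ro.from_euler("xyz",s["eef_rot"]).as_matrix()
    y0=s["eef_rot"][2]; d=(yaw-y0+np.pi/2)%np.pi-np.pi/2
    sh=R.T@(np.array([x,y,z])-s["eef_pos"])/10
    print("shift cm",sh.round(2),"roll",round(-np.degrees(d)/5,2),"j1,j6",s["joints"][[0,5]].round(2))
E
python3 - <<'E'
from h import *
S={"blue":([110,120,40],[130,255,255],(90,260,135,295),(505,215,540,255)),
"yellow":([20,160,90],[32,255,255],(130,200,165,230),(490,260,520,300)),
"black":([0,0,0],[179,255,45],(425,280,460,310),(200,190,225,228)),
"barrel":([0,150,90],[14,255,255],(185,275,215,305),(415,205,445,240)),
"green":([50,100,20],[85,255,255],(335,260,375,320),(270,195,310,240)),
"pump":([0,120,30],[10,255,255],(255,280,295,312),(340,185,385,235)),
"redline":([0,60,90],[12,255,255],(305,195,355,250),(280,255,335,290)),
"police":([0,0,120],[179,60,255],(415,200,455,250),(180,235,215,280))}
T=manip.camera("top");C=manip.camera("scene")
for k,(lo,hi,bt,bs) in S.items():
    for n,im,b in(("top",T,bt),("scene",C,bs)):
        c=blob(im,lo,hi,b)
        if c is None: print(k,n,None);continue
        print(k,n,"bbox",cv2.boundingRect(c),"mid",c.min(0)/2+c.max(0)/2,"z0/z50",ray(n,c.min(0)/2+c.max(0)/2,0)[0,:2].round(),ray(n,c.min(0)/2+c.max(0)/2,50)[0,:2].round())
a=cv2.resize(T[165:325,90:370],None,fx=2.85,fy=2.85,interpolation=2)
cv2.imwrite("pics/c1.png",a[:,:,::-1])
a=cv2.resize(C[180:335,200:540],None,fx=2.35,fy=2.35,interpolation=2)
cv2.imwrite("pics/c2.png",a[:,:,::-1])
E
```

```text
blue top bbox (102, 270, 14, 14) mid [108.5 276.5] z0/z50 [464. 395.] [458. 373.]
blue scene bbox (519, 225, 12, 8) mid [524.5 228.5] z0/z50 [403. 399.] [464. 372.]
yellow top bbox (137, 206, 15, 18) mid [144.  214.5] z0/z50 [612. 332.] [598. 313.]
yellow scene bbox (495, 266, 22, 28) mid [505.5 279.5] z0/z50 [578. 325.] [626. 304.]
black top bbox (433, 288, 19, 15) mid [442. 295.] z0/z50 [ 455. -355.] [ 449. -341.]
black scene None
barrel top bbox (193, 281, 15, 16) mid [200.  288.5] z0/z50 [446. 187.] [440. 174.]
barrel scene bbox (425, 211, 15, 13) mid [432. 217.] z0/z50 [386. 184.] [449. 172.]
green top bbox (343, 271, 24, 39) mid [354.5 290. ] z0/z50 [ 457. -159.] [ 451. -155.]
green scene bbox (282, 207, 14, 9) mid [288.5 211. ] z0/z50 [ 406. -171.] [ 467. -157.]
pump top bbox (264, 294, 24, 13) mid [275.5 300. ] z0/z50 [428.  16.] [423.  12.]
pump scene bbox (351, 197, 25, 31) mid [363. 212.] z0/z50 [387.  14.] [449.  15.]
redline top bbox (310, 208, 36, 28) mid [327.5 221.5] z0/z50 [613. -93.] [600. -92.]
redline scene bbox (287, 258, 40, 25) mid [306.5 270. ] z0/z50 [602. -96.] [649. -88.]
police top bbox (422, 205, 27, 43) mid [435. 226.] z0/z50 [ 613. -341.] [ 600. -328.]
police scene bbox (184, 242, 24, 35) mid [195.5 259. ] z0/z50 [ 599. -347.] [ 646. -321.]
```

View pics/c1.png

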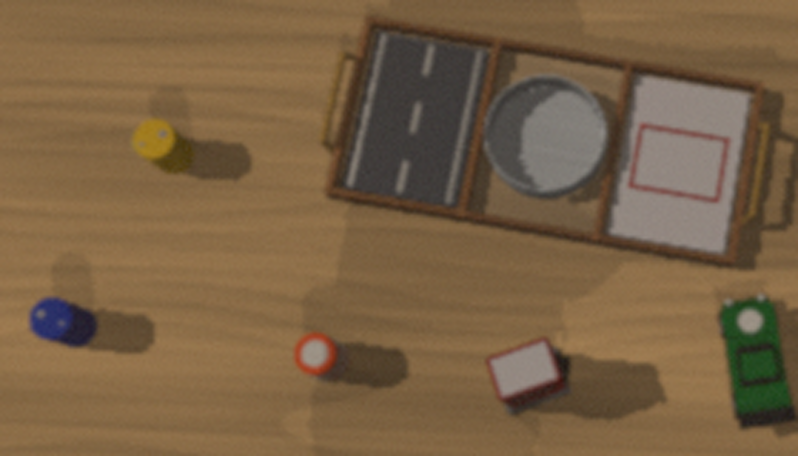

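View pics/c2.png

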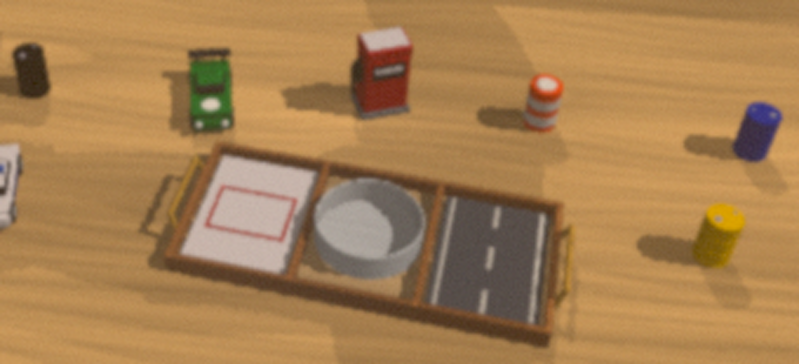

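```bash
cat > m.py <<'E'
from h import *
t=lambda *p:np.array(p)/2.85+[90,165]
s=lambda *p:np.array(p)/2.35+[200,180]
def sh(k,z,tp,sp):
    if len(tp): print(k,"top",ray("top",tp,z)[:,:2].round().tolist())
    if len(sp): print(k,"scene",ray("scene",sp,z)[:,:2].round().tolist())
sh("blue",50,t((52,319)),s((762,110)))
sh("yellow",50,t((154,140)),s((724,216)))
sh("black",50,[[444.5,295]],s((29,49)))
sh("barrel",50,t((314,354)),s((546,82)))
sh("tin",34,t((547,135)),s((369,222)))
sh("road",11,t((416,117),(430,47),(403,192)),s((491,258)))
sh("tray",20,t((368,20),(762,86),(738,265),(330,193)),s((563,205),(217,147),(168,266),(548,340)))
sh("pump",84,t((488,371),(548,338),(568,376),(510,402)),s((360,34),(402,28),(411,45),(367,52)))
sh("racerwing",30,t((740,418),(794,410)),s((189,52),(231,51)))
sh("racerfront",14,t((729,301),(761,297)),s((199,124),(226,122)))
sh("disc",20,t((750,320)),s((209,104)))
sh("redrect",11,[[327.5,221.5]],[[306.5,270]])
T=manip.camera("top")
x0,y0=255,275
a=T[y0:y0+45,255:375]; b=T[y0:y0+45,415:475]
im=cv2.resize(np.hstack([a,b]),None,fx=4.4,fy=4.4,interpolation=2)
cv2.imwrite("pics/c3.png",im[:,:,::-1])
E
python3 m.py
```

```text
blue top [[457.0, 373.0]]
blue scene [[459.0, 373.0]]
yellow top [[599.0, 313.0]]
yellow scene [[605.0, 313.0]]
black top [[449.0, -347.0]]
black scene [[451.0, -346.0]]
barrel top [[439.0, 174.0]]
barrel scene [[441.0, 173.0]]
tin top [[621.0, 11.0]]
tin scene [[634.0, 13.0]]
road top [[638.0, 119.0], [698.0, 113.0], [575.0, 125.0]]
road scene [[642.0, 121.0]]
tray top [[716.0, 163.0], [673.0, -159.0], [526.0, -143.0], [570.0, 181.0]]
tray scene [[578.0, 185.0], [540.0, -137.0], [693.0, -154.0], [731.0, 163.0]]
pump top [[428.0, 39.0], [454.0, -3.0], [427.0, -19.0], [407.0, 22.0]]
pump scene [[430.0, -11.0], [415.0, 29.0], [442.0, 39.0], [458.0, -2.0]]
racerwing top [[406.0, -147.0], [414.0, -188.0]]
racerwing scene [[411.0, -189.0], [404.0, -145.0]]
racerfront top [[498.0, -137.0], [502.0, -162.0]]
racerfront scene [[503.0, -162.0], [497.0, -136.0]]
disc top [[483.0, -154.0]]
disc scene [[479.0, -156.0]]
redrect top [[610.0, -93.0]]
redrect scene [[612.0, -95.0]]
```

View pics/c3.png

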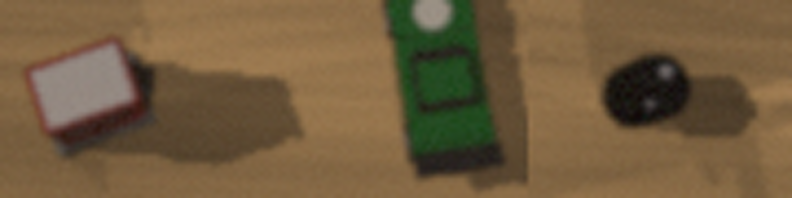

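```bash
cat >> h.py <<'E'
def plan(start,*wps):
    x,y,z,a=start; R=Ro.from_euler("xyz",[np.pi,0,a]).as_matrix()
    for w in wps:
        d=np.array(w[:3])-[x,y,z]
        print(w,"->",(R.T@d/10).round(2).tolist(),"roll",round(-np.degrees(w[3]-a)/5,2),"rows",round(np.linalg.norm(d)/50,1),round(abs(np.degrees(w[3]-a))/8.59,1))
E
python3 - <<'E'
from h import *
s=(198.778,-512.812,219.446,.3698)
plan(s,(450,-346.5,150,0),(450,-346.5,41,0))
plan((450,-346.5,41,0),(450,-346.5,120,0),(650,12.5,120,0),(650,12.5,50.5,0))
E
```

```text
(450, -346.5, 150, 0) -> [29.43, -6.43, 6.94] roll 4.24 rows 6.2 2.5
(450, -346.5, 41, 0) -> [29.43, -6.43, 17.84] roll 4.24 rows 7.0 2.5
(450, -346.5, 120, 0) -> [0.0, 0.0, -7.9] roll -0.0 rows 1.6 0.0
(650, 12.5, 120, 0) -> [20.0, -35.9, -7.9] roll -0.0 rows 8.4 0.0
(650, 12.5, 50.5, 0) -> [20.0, -35.9, -0.95] roll -0.0 rows 8.2 0.0
```

```bash
python3 -m creep '[[1,[29.43,-6.43,6.94],4.24],[1,[29.43,-6.43,6.94],4.24],[1,[29.43,-6.43,6.94],4.24],[1,[29.43,-6.43,6.94],4.24],[1,[29.43,-6.43,6.94],4.24],[1,[29.43,-6.43,6.94],4.24],[1,[29.43,-6.43,6.94],4.24],[1,[29.43,-6.43,6.94],4.24],[1,[29.43,-6.43,6.94],4.24]]' 12
python3 - <<'E'
from h import *
T=manip.camera("top");C=manip.camera("scene")
a=cv2.resize(T[220:340,360:520],(400,300));b=cv2.resize(C[120:270,140:340],(400,300))
cv2.imwrite("pics/p1.png",np.hstack([a,b])[:,:,::-1])
E
```

```text
clock: 1.15
eef_pos: [449.4, -347.0, 150.2]
eef_rot: [3.141, 0.0, -0.0]
wrist_force: [-0.2, -0.0, 0.4]
finger_gap: 93.7
finger_force: 0.0
```

View pics/p1.png

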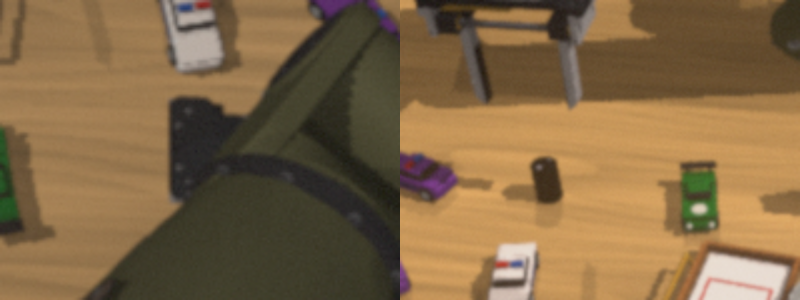

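The scene half shows the open fingers over the black drum (545,180 in the crop), and the top view is hidden by the arm. I'll descend and grip.

```bash
python3 -m creep '[[1,[0,0,4],0],[1,[0,0,8],0],[1,[0,0,10.9],0],[1,[0,0,10.9],0],[-1,[0,0,10.9],0],[-1,[0,0,10.9],0],[-1,[0,0,10.9],0],[-1,[0,0,10.9],0],[-1,[0,0,10.9],0],[-1,[0,0,10.9],0],[-1,[0,0,10.9],0],[-1,[0,0,10.9],0]]' 12
python3 -m creep '[[-1,[0,0,-4],0],[-1,[0,0,-7.9],0],[-1,[0,0,-7.9],0]]'
python3 -m creep '[[-1,[20,-35.9,0],0],[-1,[20,-35.9,0],0],[-1,[20,-35.9,0],0],[-1,[20,-35.9,0],0],[-1,[20,-35.9,0],0],[-1,[20,-35.9,0],0],[-1,[20,-35.9,0],0],[-1,[20,-35.9,0],0],[-1,[20,-35.9,0],0],[-1,[20,-35.9,0],0],[-1,[20,-35.9,0],0]]'
python3 - <<'E'
from h import *
T=manip.camera("top");C=manip.camera("scene")
a=cv2.resize(T[160:280,200:360],(400,300));b=cv2.resize(C[180:330,260:460],(400,300))
cv2.imwrite("pics/p2.png",np.hstack([a,b])[:,:,::-1])
E
```

```text
clock: 2.45
eef_pos: [449.9, -346.5, 41.0]
eef_rot: [-3.142, 0.0, -0.0]
wrist_force: [0.5, 0.1, -0.5]
finger_gap: 33.1
finger_force: 0.0
clock: 2.75
eef_pos: [451.6, -347.9, 125.1]
eef_rot: [3.136, -0.006, -0.0]
wrist_force: [0.7, 0.3, -0.3]
finger_gap: 31.7
finger_force: 12.0
clock: 3.85
eef_pos: [649.4, 11.4, 119.4]
eef_rot: [3.141, 0.001, -0.001]
wrist_force: [1.1, -0.5, -0.1]
finger_gap: 31.7
finger_force: 12.0
```

View pics/p2.png

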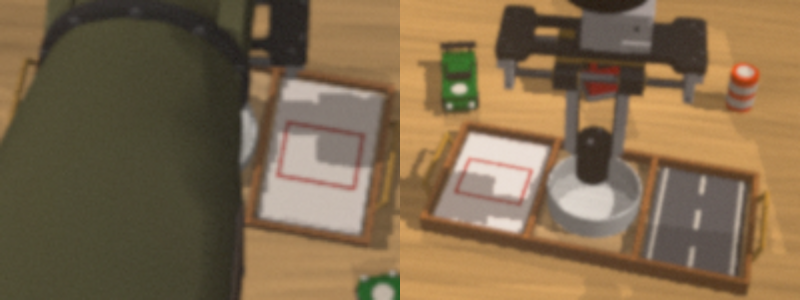

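```bash
python3 - <<'E'
from h import *
for z in (59,69,79): print(z,(proj("scene",[[650+13,12,z],[650,12,z+50]])-[260,180])*2+[400,0])
th=np.linspace(0,6.28,9)
for c in((621,11),(626,12.5),(632,13)): print(c,((proj("scene",np.c_[c[0]+48*np.cos(th),c[1]+48*np.sin(th),34+0*th])-[260,180])*2+[400,0]).round()[[0,2,4,6]].tolist())
E
```

```text
59 [[592.16459995 193.12332926]
 [595.7709601  147.34416662]]
69 [[592.69885217 186.10144239]
 [596.34842009 139.76707505]]
79 [[593.24130688 178.97174678]
 [596.93499627 132.07036632]]
(621, 11) [[589.0, 215.0], [639.0, 184.0], [596.0, 148.0], [546.0, 176.0]]
(626, 12.5) [[591.0, 219.0], [641.0, 188.0], [597.0, 151.0], [547.0, 179.0]]
(632, 13) [[591.0, 223.0], [641.0, 192.0], [597.0, 155.0], [547.0, 183.0]]
```

```bash
python3 -m creep '[[-1,[0.1,0,3],0],[-1,[0.1,0,5.5],0],[-1,[0.1,0,6.4],0],[-1,[0.1,0,6.7],0],[-1,[0.1,0,6.9],0],[-1,[0.1,0,6.95],0],[-1,[0.1,0,6.95],0]]'
python3 -m creep '[[-0.25,[0,0,0],0],[-0.2,[0,0,0],0],[-0.15,[0,0,0],0],[-0.15,[0,0,0],0],[-0.15,[0,0,-2],0],[-0.15,[0,0,-5],0],[0,[0,0,-9],0],[0,[0,0,-9],0]]'
python3 - <<'E'
from h import *
plan((651,12.5,140.5,0),(599,313,110,0),(602,313,41,0.4))
plan((457.5,373,41,0),(457.5,373,120,0),(616,33,120,2.094),(616,33,50.5,2.094))
E
```

```text
clock: 4.65
eef_pos: [651.4, 12.4, 51.5]
eef_rot: [3.142, -0.001, -0.0]
wrist_force: [-0.5, 0.2, 0.3]
finger_gap: 31.7
finger_force: 12.0
clock: 5.45
eef_pos: [653.2, 12.4, 146.5]
eef_rot: [3.141, -0.009, -0.0]
wrist_force: [0.5, -0.1, -0.2]
finger_gap: 47.2
finger_force: 0.0
(599, 313, 110, 0) -> [-5.2, -30.05, 3.05] roll -0.0 rows 6.1 0.0
(602, 313, 41, 0.4) -> [-4.9, -30.05, 9.95] roll -4.58 rows 6.4 2.7
(457.5, 373, 120, 0) -> [0.0, 0.0, -7.9] roll -0.0 rows 1.6 0.0
(616, 33, 120, 2.094) -> [15.85, 34.0, -7.9] roll -24.0 rows 7.7 14.0
(616, 33, 50.5, 2.094) -> [15.85, 34.0, -0.95] roll -24.0 rows 7.5 14.0
```

```bash
python3 -m creep '[[1,[-4.9,-30.05,0],-12],[1,[-4.9,-30.05,0],-12],[1,[-4.9,-30.05,0],-12],[1,[-4.9,-30.05,0],-12],[1,[-4.9,-30.05,0],-12],[1,[-4.9,-30.05,0],-12],[1,[-4.9,-30.05,0],-12],[1,[-4.9,-30.05,2.05],-12],[1,[-4.9,-30.05,2.05],-12],[1,[-4.9,-30.05,2.05],-12]]'
python3 - <<'E'
from h import *
C=manip.camera("scene")
b=cv2.resize(C[150:330,300:540],(800,600));cv2.imwrite("pics/p3.png",b[:,:,::-1])
print(manip.read_state()["joints"].round(2))
P=(602,313,120.5,np.pi/3)
plan(P,(602,313,41,np.pi/3))
plan((602,313,120.5,np.pi/3),(615.5,-8.5,120.5,np.pi/3),(615.5,-8.5,51,np.pi/3))
E
```

```text
clock: 6.45
eef_pos: [602.0, 312.7, 119.8]
eef_rot: [-3.141, 0.001, 1.046]
wrist_force: [0.6, -0.2, 1.0]
finger_gap: 93.8
finger_force: 0.0
[0.42 0.67 1.21 0.   1.26 0.95]
(602, 313, 41, 1.0471975511965976) -> [0.0, -0.0, 7.95] roll -0.0 rows 1.6 0.0
(615.5, -8.5, 120.5, 1.0471975511965976) -> [-27.17, 17.24, 0.0] roll -0.0 rows 6.4 0.0
(615.5, -8.5, 51, 1.0471975511965976) -> [-27.17, 17.24, 6.95] roll -0.0 rows 6.6 0.0
```

View pics/p3.png

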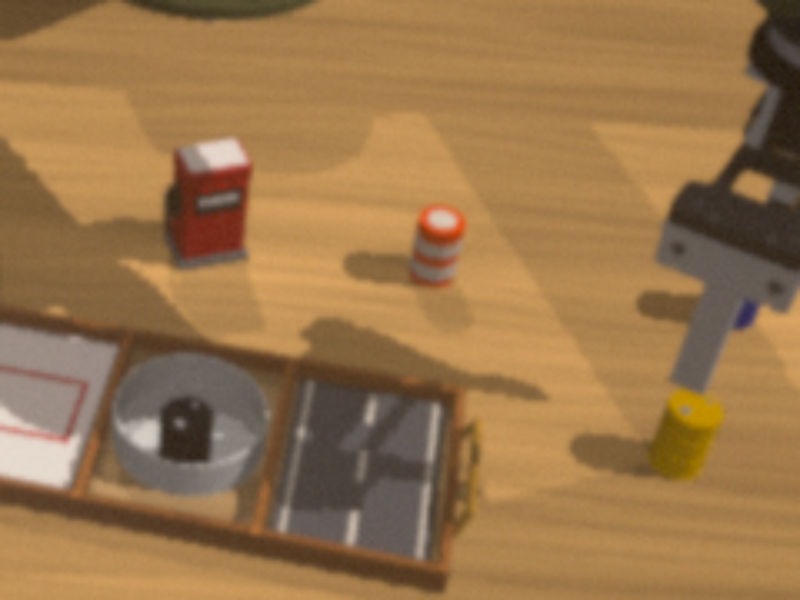

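```bash
python3 - <<'E'
from h import *
p=lambda *a:np.array(a)*.3+[300,150]
print(ray("scene",p((187,415)),58).round(), "rim back",ray("scene",p((192,352)),34).round(),"L,R",ray("scene",p((112,413),(268,415)),34).round(), "base front",ray("scene",p((185,492)),6).round())
C=manip.camera("scene")
b=cv2.resize(C[245:305,325:390],None,fx=9,fy=9,interpolation=2);cv2.imwrite("pics/p4.png",b[:,:,::-1])
E
```

```text
[[657.  12.  58.]] rim back [[579.  11.  34.]] L,R [[638. -34.  34.]
 [628.  61.  34.]] base front [[671.  14.   6.]]
```

View pics/p4.png

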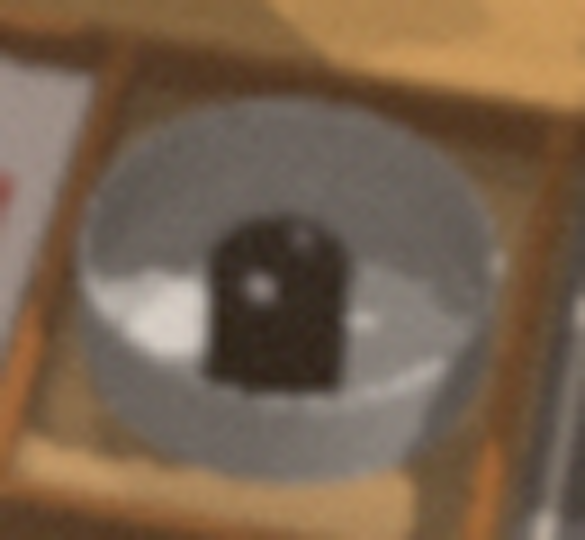

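The black drum stands at the far side of the tin, at about (653,12), with the tin centre at about (626,13). Next is yellow.

```bash
python3 -m creep '[[1,[0,0,4],0],[1,[0,0,7.95],0],[1,[0,0,7.95],0],[-1,[0,0,7.95],0],[-1,[0,0,7.95],0],[-1,[0,0,7.95],0],[-1,[0,0,7.95],0],[-1,[0,0,7.95],0],[-1,[0,0,7.95],0],[-1,[0,0,7.95],0],[-1,[0,0,7.95],0],[-1,[0,0,7.95],0]]' 12
python3 -m creep '[[-1,[0,0,0],0],[-1,[0,0,0],0],[-1,[0,0,-4],0],[-1,[0,0,-7.95],0],[-1,[0,0,-7.95],0]]'
python3 -m creep '[[-1,[-27.2,17.3,0],0],[-1,[-27.2,17.3,0],0],[-1,[-27.2,17.3,0],0],[-1,[-27.2,17.3,0],0],[-1,[-27.2,17.3,0],0],[-1,[-27.2,17.3,0],0],[-1,[-27.2,17.3,0],0],[-1,[-27.2,17.3,0],0],[-1,[-27.2,17.3,0],0],[-1,[-27.2,17.3,0],0]]'
```

```text
clock: 7.75
eef_pos: [602.1, 313.0, 40.5]
eef_rot: [-3.142, 0.0, 1.047]
wrist_force: [0.1, 0.8, 0.5]
finger_gap: 31.9
finger_force: 12.0
clock: 8.25
eef_pos: [604.1, 313.9, 126.3]
eef_rot: [3.136, -0.007, 1.047]
wrist_force: [-0.3, 1.4, 0.4]
finger_gap: 31.6
finger_force: 12.0
clock: 9.25
eef_pos: [615.8, -7.8, 119.8]
eef_rot: [-3.141, 0.0, 1.048]
wrist_force: [-0.4, 0.2, -0.2]
finger_gap: 31.3
finger_force: 12.0
```

```bash
python3 -m creep '[[-1,[0,0,3],0],[-1,[0,0,5.5],0],[-1,[0,0,6.4],0],[-1,[0,0,6.7],0],[-1,[0,0,6.9],0],[-1,[0,0,6.95],0],[-1,[0,0,6.95],0],[-1,[0,0,6.95],0]]'
python3 -m creep '[[-0.25,[0,0,0],0],[-0.2,[0,0,0],0],[-0.15,[0,0,0],0],[-0.15,[0,0,0],0],[-0.15,[0,0,-2],0],[-0.15,[0,0,-5],0],[0,[0,0,-9],0],[0,[0,0,-9],0],[0,[0,0,-9],0]]'
python3 - <<'E'
from h import *
plan((615.3,-8.1,141,np.pi/3),(458.5,373,121,2*np.pi/3))
plan((458.5,373,121,2*np.pi/3),(614,34,121,2*np.pi/3))
E
```

```text
clock: 10.05
eef_pos: [616.1, -9.1, 51.2]
eef_rot: [3.141, -0.0, 1.047]
wrist_force: [0.6, -0.4, -1.3]
finger_gap: 32.0
finger_force: 12.0
clock: 10.95
eef_pos: [616.1, -9.1, 141.1]
eef_rot: [3.14, -0.001, 1.047]
wrist_force: [-0.3, -0.7, -0.3]
finger_gap: 46.9
finger_force: 0.0
(458.5, 373, 121, 2.0943951023931953) -> [25.16, -32.63, 2.0] roll -12.0 rows 8.3 7.0
(614, 34, 121, 2.0943951023931953) -> [-37.13, -3.48, -0.0] roll -0.0 rows 7.5 0.0
```

```bash
python3 -m creep '[[1,[25.16,-32.63,0],-12],[1,[25.16,-32.63,0],-12],[1,[25.16,-32.63,0],-12],[1,[25.16,-32.63,0],-12],[1,[25.16,-32.63,0],-12],[1,[25.16,-32.63,0],-12],[1,[25.16,-32.63,0],-12],[1,[25.16,-32.63,0],-12],[1,[25.16,-32.63,2],-12],[1,[25.16,-32.63,2],-12],[1,[25.16,-32.63,2],-12],[1,[25.16,-32.63,2],-12]]'
python3 -m creep '[[1,[0,0,4],0],[1,[0,0,7.95],0],[1,[0,0,7.95],0],[-1,[0,0,7.95],0],[-1,[0,0,7.95],0],[-1,[0,0,7.95],0],[-1,[0,0,7.95],0],[-1,[0,0,7.95],0],[-1,[0,0,7.95],0],[-1,[0,0,7.95],0],[-1,[0,0,7.95],0],[-1,[0,0,7.95],0]]' 12
python3 - <<'E'
from h import *
C=manip.camera("scene");T=manip.camera("top")
b=np.hstack([cv2.resize(C[245:305,325:390],(400,370),interpolation=2),cv2.resize(T[185:240,255:315],(400,370),interpolation=2)])
cv2.imwrite("pics/p5.png",b[:,:,::-1])
E
```

```text
clock: 12.15
eef_pos: [459.9, 370.9, 120.9]
eef_rot: [-3.142, 0.0, 2.093]
wrist_force: [0.5, 0.6, -0.4]
finger_gap: 93.9
finger_force: 0.0
clock: 13.35
eef_pos: [459.1, 372.0, 41.1]
eef_rot: [3.142, 0.0, 2.094]
wrist_force: [-0.0, 0.8, 1.0]
finger_gap: 31.8
finger_force: 12.0
```

View pics/p5.png

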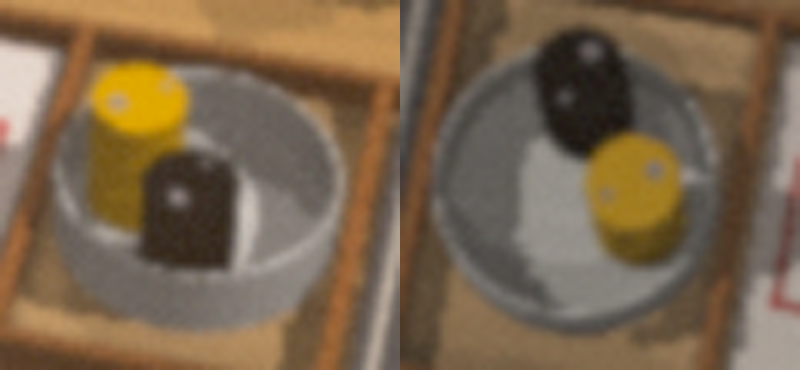

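Both drums stand with room left for the third on the lower left of the tin. The blue drum is gripped.

```bash
python3 - <<'E'
from h import *
plan((458.5,373,121,2*np.pi/3),(613,35,121,2*np.pi/3))
# top-view cap centres at z=58, pixel from crop scale
p=lambda *a:np.array(a)/[400/60,370/55]+[255,185]
print(ray("top",p((185,165),(235,168)),58).round(), ray("top",p((185,60),),58).round())
E
python3 -m creep '[[-1,[0,0,0],0],[-1,[0,0,-4],0],[-1,[0,0,-7.95],0],[-1,[0,0,-7.95],0]]'
python3 -m creep '[[-1,[-37,-3.5,0],0],[-1,[-37,-3.5,0],0],[-1,[-37,-3.5,0],0],[-1,[-37,-3.5,0],0],[-1,[-37,-3.5,0],0],[-1,[-37,-3.5,0],0],[-1,[-37,-3.5,0],0],[-1,[-37,-3.5,0],0],[-1,[-37,-3.5,0],0],[-1,[-37,-3.5,0],0],[-1,[-37,-3.5,0],0]]'
```

```text
(613, 35, 121, 2.0943951023931953) -> [-37.0, -3.52, -0.0] roll -0.0 rows 7.4 0.0
[[621.   7.  58.]
 [620.  -9.  58.]] [[656.   9.  58.]]
clock: 13.85
eef_pos: [460.9, 373.3, 125.8]
eef_rot: [3.134, -0.001, 2.094]
wrist_force: [-0.2, 0.1, 0.2]
finger_gap: 31.4
finger_force: 12.0
clock: 14.95
eef_pos: [613.3, 35.2, 120.2]
eef_rot: [-3.141, -0.0, 2.095]
wrist_force: [-1.2, -0.3, -1.1]
finger_gap: 32.0
finger_force: 12.0
```

```bash
python3 -m creep '[[-1,[0,0,3],0],[-1,[0,0,5.5],0],[-1,[0,0,6.4],0],[-1,[0,0,6.7],0],[-1,[0,0,6.9],0],[-1,[0,0,6.95],0],[-1,[0,0,6.95],0],[-1,[0,0,6.95],0]]'
python3 -m creep '[[-0.25,[0,0,0],0],[-0.2,[0,0,0],0],[-0.15,[0,0,0],0],[-0.15,[0,0,0],0],[-0.15,[0,0,-2],0],[-0.15,[0,0,-5],0],[0,[0,0,-9],0],[0,[0,0,-9],0],[0,[0,0,-9],0]]'
python3 - <<'E'
from h import *
plan((613,35,141.5,2*np.pi/3),(433,13,181.5,1.93))
plan((433,13,141.5,1.93),(611,-94,161.5,1.93))
E
```

```text
clock: 15.75
eef_pos: [614.0, 34.0, 51.7]
eef_rot: [3.141, 0.0, 2.094]
wrist_force: [0.2, -0.4, -0.7]
finger_gap: 31.6
finger_force: 12.0
clock: 16.65
eef_pos: [614.0, 34.0, 141.6]
eef_rot: [3.14, 0.001, 2.094]
wrist_force: [0.2, -0.1, -0.2]
finger_gap: 46.8
finger_force: 0.0
(433, 13, 181.5, 1.93) -> [7.09, -16.69, -4.0] roll 1.88 rows 3.7 1.1
(611, -94, 161.5, 1.93) -> [-16.27, 12.9, -2.0] roll -0.0 rows 4.2 0.0
```

```bash
python3 -m creep '[[1,[7.1,-16.7,0],1.9],[1,[7.1,-16.7,0],1.9],[1,[7.1,-16.7,0],1.9],[1,[7.1,-16.7,0],1.9],[1,[7.1,-16.7,0],1.9],[1,[7.1,-16.7,0],1.9],[1,[7.1,-16.7,0],1.9],[1,[7.1,-16.7,0],1.9]]'
python3 -m creep '[[1,[0,0,3],0],[1,[0,0,6],0],[1,[0,0,8],0],[1,[0,0,9.5],0],[1,[0,0,9.5],0],[1,[0,0,9.5],0]]'
python3 -m creep '[[-1,[0,0,0],0],[-1,[0,0,0],0],[-1,[0,0,0],0],[-1,[0,0,0],0],[-1,[0,0,0],0],[-1,[0,0,0],0],[-1,[0,0,0],0],[-1,[0,0,0],0],[-1,[0,0,0],0],[-1,[0,0,0],0]]' 15
python3 - <<'E'
from h import *
C=manip.camera("scene")
cv2.imwrite("pics/p6.png",cv2.resize(C[130:310,260:500],(800,600),interpolation=2)[:,:,::-1])
E
```

```text
clock: 17.45
eef_pos: [434.2, 12.1, 140.6]
eef_rot: [-3.141, -0.0, 1.929]
wrist_force: [0.5, -0.5, -1.1]
finger_gap: 94.0
finger_force: 0.0
clock: 18.05
eef_pos: [434.0, 12.1, 46.1]
eef_rot: [-3.141, -0.0, 1.928]
wrist_force: [-0.4, -0.1, -0.6]
finger_gap: 93.9
finger_force: 0.0
clock: 19.05
eef_pos: [433.6, 12.0, 46.0]
eef_rot: [-3.142, -0.0, 1.928]
wrist_force: [-0.2, -0.4, 0.0]
finger_gap: 34.1
finger_force: 14.9
```

View pics/p6.png

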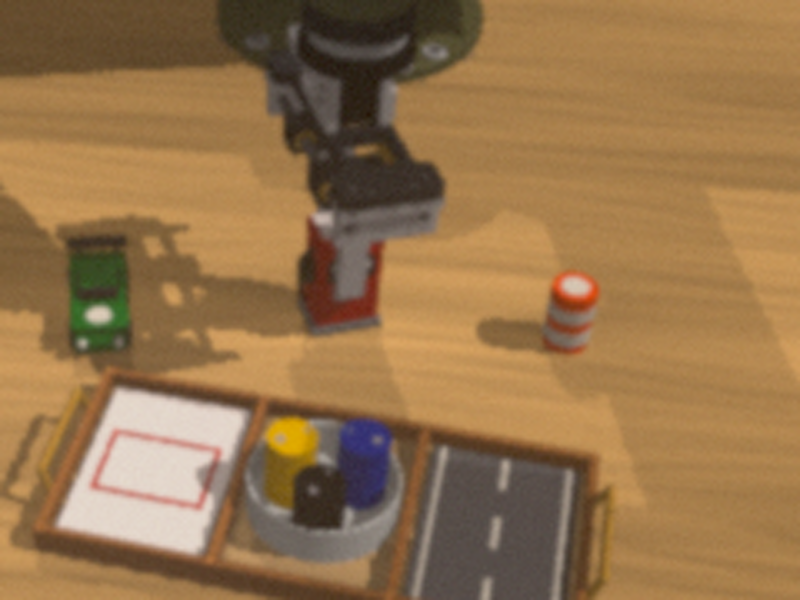

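```bash
python3 -m creep '[[-1,[0,0,-3],0],[-1,[0,0,-6],0],[-1,[0,0,-9],0],[-1,[-4,3.2,-9],0],[-1,[-8,6.4,-9],0],[-1,[-12,9.6,-9],0],[-1,[-15,11.9,-9],0],[-1,[-16.3,12.9,-9],0],[-1,[-16.3,12.9,-9],0],[-1,[-16.3,12.9,-9],0]]'
python3 - <<'E'
from h import *
C=manip.camera("scene")
cv2.imwrite("pics/p7.png",cv2.resize(C[170:320,240:440],(800,600),interpolation=2)[:,:,::-1])
E
```

```text
clock: 20.1
eef_pos: [610.9, -95.2, 135.5]
eef_rot: [-3.141, -0.001, 1.928]
wrist_force: [0.8, -0.3, -0.4]
finger_gap: 34.0
finger_force: 14.9
```

View pics/p7.png

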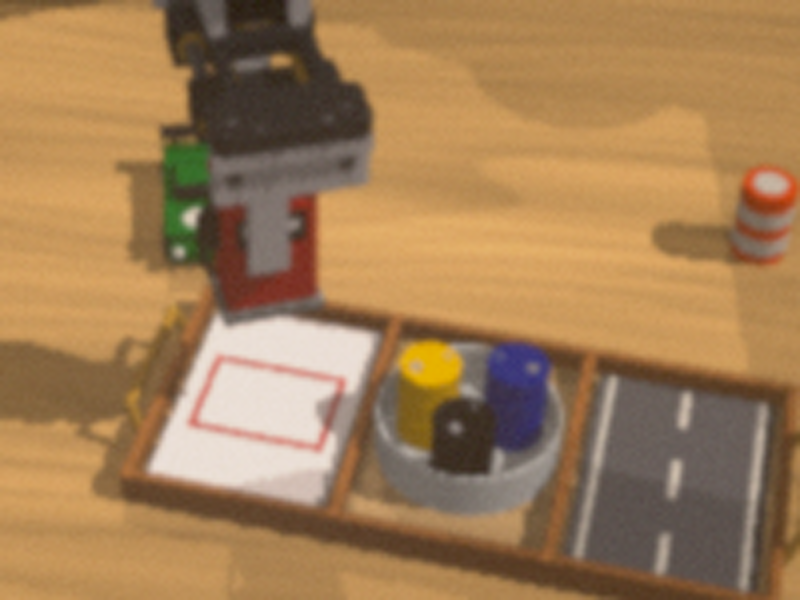

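```bash
python3 -m creep '[[-1,[0,0,3],0],[-1,[0,0,5.5],0],[-1,[0,0,6.8],0],[-1,[0,0,7.3],0],[-1,[0,0,7.6],0],[-1,[0,0,7.8],0],[-1,[0,0,7.85],0],[-1,[0,0,7.85],0],[-1,[0,0,7.85],0]]'
python3 -m creep '[[-0.2,[0,0,0],0],[-0.1,[0,0,0],0],[0,[0,0,0],0],[0,[0,0,0],0],[0,[0,0,-2],0],[0,[0,0,-5],0],[0,[0,0,-9],0],[0,[0,0,-9],0],[0,[0,0,-9],0]]'
python3 - <<'E'
from h import *
plan((611,-94,148,1.93),(455,-159,148,.195),(455,-159,18,.195))
plan((455,-159,18,.195),(455,-159,118,.195),(640,120,118,-.13),(640,120,30,-.13))
E
```

```text
clock: 21.05
eef_pos: [611.7, -95.6, 58.0]
eef_rot: [3.141, 0.0, 1.928]
wrist_force: [-0.3, -0.4, -0.3]
finger_gap: 33.6
finger_force: 14.9
clock: 21.95
eef_pos: [611.7, -95.5, 148.1]
eef_rot: [3.14, 0.001, 1.928]
wrist_force: [-0.2, -0.0, -1.3]
finger_gap: 47.0
finger_force: 0.0
(455, -159, 148, 0.195) -> [-0.6, -16.89, -0.0] roll 19.88 rows 3.4 11.6
(455, -159, 18, 0.195) -> [-0.6, -16.89, 13.0] roll 19.88 rows 4.3 11.6
(455, -159, 118, 0.195) -> [0.0, 0.0, -10.0] roll -0.0 rows 2.0 0.0
(640, 120, 118, -0.13) -> [23.56, -23.79, -10.0] roll 3.72 rows 7.0 2.2
(640, 120, 30, -0.13) -> [23.56, -23.79, -1.2] roll 3.72 rows 6.7 2.2
```

```bash
python3 -m creep '[[0.6,[-0.6,-16.9,0],19.9],[0.6,[-0.6,-16.9,0],19.9],[0.6,[-0.6,-16.9,0],19.9],[0.6,[-0.6,-16.9,0],19.9],[0.6,[-0.6,-16.9,0],19.9],[0.6,[-0.6,-16.9,0],19.9],[0.6,[-0.6,-16.9,0],19.9],[0.6,[-0.6,-16.9,0],19.9],[0.6,[-0.6,-16.9,0],19.9],[0.6,[-0.6,-16.9,0],19.9],[0.6,[-0.6,-16.9,0],19.9],[0.6,[-0.6,-16.9,0],19.9]]'
python3 -m creep '[[0.6,[0,0,0],0],[0.6,[0,0,0],0],[0.6,[0,0,5],0]]'
python3 - <<'E'
from h import *
C=manip.camera("scene")
cv2.imwrite("pics/p8.png",cv2.resize(C[150:300,240:440],(800,600),interpolation=2)[:,:,::-1])
go(455,-159,18,.195)
E
```

```text
clock: 23.15
eef_pos: [454.7, -160.0, 146.2]
eef_rot: [-3.14, 0.002, 0.186]
wrist_force: [0.0, 0.3, -0.6]
finger_gap: 75.3
finger_force: 0.0
clock: 23.45
eef_pos: [458.1, -161.5, 101.1]
eef_rot: [3.136, -0.008, 0.195]
wrist_force: [1.1, -0.3, -1.4]
finger_gap: 75.0
finger_force: 0.0
shift cm [0.23 0.03 7.27] roll -0.01 j1,j6 [-0.41  0.96]
```

View pics/p8.png

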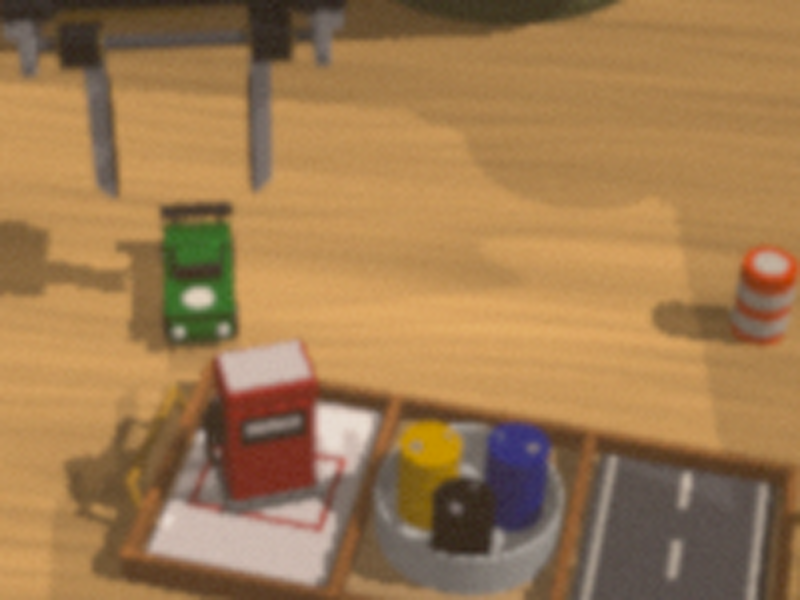

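```bash
python3 -m creep '[[0.6,[0,0,4],0],[0.6,[0,0,7],0],[0.6,[0,0,8],0],[0.6,[0,0,8],0],[0.6,[0,0,8],0]]'
python3 -m creep '[[-1,[0,0,0],0],[-1,[0,0,0],0],[-1,[0,0,0],0],[-1,[0,0,0],0],[-1,[0,0,0],0],[-1,[0,0,0],0],[-1,[0,0,0],0],[-1,[0,0,0],0],[-1,[0,0,0],0],[-1,[0,0,0],0]]' 25
python3 - <<'E'
from h import *
p=lambda *a:np.array(a)*.25+[240,150]
print("pump top",ray("scene",p((217,359),(303,343),(318,375),(225,393)),95).mean(0).round(),"pad rect",ray("scene",p((215,453),(345,462),(320,528),(190,500)),11).mean(0).round())
print("racer disc", ray("scene",p((198,298)),20).round())
go(455,-159,118,.195)
E
```

```text
clock: 24.0
eef_pos: [455.9, -160.5, 18.8]
eef_rot: [3.141, -0.001, 0.192]
wrist_force: [0.5, 0.2, 0.2]
finger_gap: 75.0
finger_force: 0.0
clock: 25.0
eef_pos: [455.4, -160.2, 17.7]
eef_rot: [3.142, -0.0, 0.192]
wrist_force: [-1.5, 1.4, 5.5]
finger_gap: 42.0
finger_force: 25.0
pump top [614. -93.  95.] pad rect [616. -93.  11.]
racer disc [[ 480. -154.   20.]]
shift cm [-1.000e-02 -1.300e-01 -1.003e+01] roll -0.04 j1,j6 [-0.41  0.96]
```

```bash
python3 -m creep '[[-1,[0,0,-3],0],[-1,[0,0,-6.5],0],[-1,[0,0,-10],0],[-1,[0,0,-10],0]]'
python3 -m creep '[[-1,[4,-4,0],1],[-1,[8,-8,0],2],[-1,[12,-12,0],3],[-1,[16,-16,0],3.7],[-1,[20,-20,0],3.7],[-1,[22.5,-22.8,0],3.7],[-1,[23.5,-23.8,0],3.7],[-1,[23.5,-23.8,0],3.7],[-1,[23.5,-23.8,0],3.7],[-1,[23.5,-23.8,0],3.7]]'
python3 - <<'E'
from h import *
go(640,120,29.5,-.13)
C=manip.camera("scene"); f=proj("scene",[[640,120,118]])[0].astype(int); print(f)
for n in("scene",):
    c=blob(C,[50,100,20],[85,255,255],(f[0]-60,f[1]-60,f[0]+60,f[1]+60)); print(cv2.boundingRect(c),cv2.minAreaRect(c))
    m=c.min(0)/2+c.max(0)/2; print(ray(n,m,118).round())
E
```

```text
clock: 25.4
eef_pos: [457.0, -161.0, 121.4]
eef_rot: [3.138, -0.005, 0.192]
wrist_force: [-0.1, 1.5, -1.6]
finger_gap: 41.8
finger_force: 25.0
clock: 26.4
eef_pos: [640.1, 117.2, 116.8]
eef_rot: [3.141, 0.001, -0.132]
wrist_force: [-0.1, 0.2, -1.0]
finger_gap: 41.6
finger_force: 25.0
shift cm [-0.04 -0.28  8.73] roll -0.02 j1,j6 [0.12 1.83]
[415 251]
(407, 235, 19, 14) ((417.5963134765625, 238.53292846679688), (21.63127899169922, 8.938952445983887), 32.905242919921875)
[[612. 121. 118.]]
```

```bash
python3 -m creep '[[-1,[0,-0.2,3],0],[-1,[0,-0.2,6],0],[-1,[0,-0.2,7.5],0],[-1,[0,-0.2,8.2],0],[-1,[0,-0.2,8.5],0],[-1,[0,-0.2,8.7],0],[-1,[0,-0.2,8.7],0],[-1,[0,-0.2,8.7],0]]'
python3 -m creep '[[0,[0,0,0],0],[0.1,[0,0,0],0],[0.2,[0,0,0],0],[0.2,[0,0,0],0],[0.2,[0,0,0],0],[0.2,[0,0,-3],0],[0.2,[0,0,-7],0],[0.2,[0,0,-12],0],[0.2,[0,0,-12],0],[0.2,[0,0,-12],0]]'
python3 -m creep '[[0.2,[-15,0,0],0],[0.2,[-25,0,0],0],[0.2,[-25,0,0],0],[0.2,[-25,0,0],0],[0.2,[-25,0,0],0],[0.2,[-25,0,0],0],[0.2,[-25,0,0],0],[0.2,[-25,0,0],0],[0.2,[-25,0,0],0],[0.2,[-25,0,0],0]]'
python3 - <<'E'
from h import *
C=manip.camera("scene");T=manip.camera("top")
b=np.vstack([cv2.resize(C[185:335,140:540],(800,300),interpolation=2),cv2.resize(T[160:310,80:480],(800,300),interpolation=2)])
cv2.imwrite("pics/p9.png",b[:,:,::-1])
E
```

```text
clock: 27.25
eef_pos: [641.3, 120.2, 31.4]
eef_rot: [-3.141, -0.001, -0.131]
wrist_force: [1.0, 0.5, -0.3]
finger_gap: 41.7
finger_force: 25.0
clock: 28.25
eef_pos: [641.2, 120.2, 151.5]
eef_rot: [-3.141, -0.002, -0.131]
wrist_force: [0.2, -0.1, -0.8]
finger_gap: 56.5
finger_force: 0.0
clock: 29.25
eef_pos: [393.6, 152.7, 150.2]
eef_rot: [3.141, 0.001, -0.132]
wrist_force: [-0.0, -0.2, 0.0]
finger_gap: 56.4
finger_force: 0.0
```

View pics/p9.png

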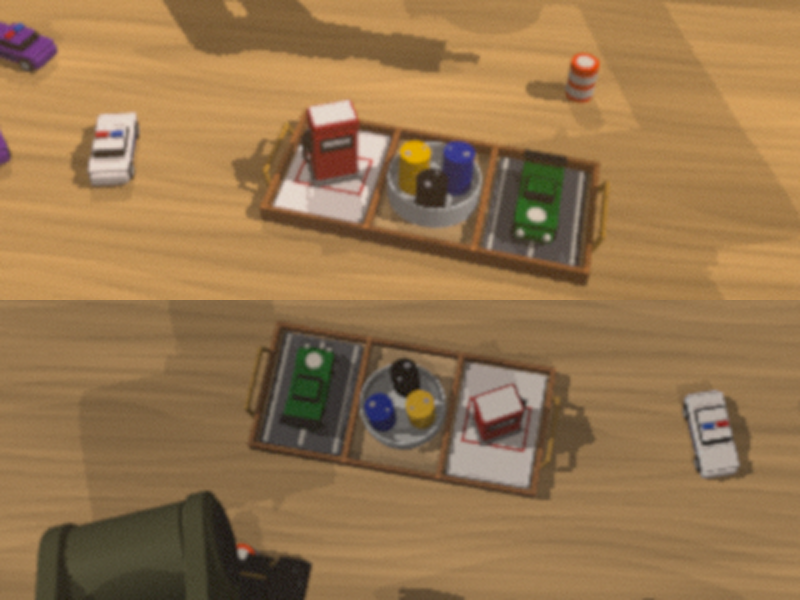

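```bash
python3 - <<'E'
from h import *
s=lambda *a:np.array(a)/2+[140,185]
t=lambda *a:np.array(a)/2+[80,160]-[0,150]
print("front",ray("scene",s((518,232),(548,237)),25).mean(0).round(),"wing",ray("scene",s((526,153),(566,159)),41).mean(0).round())
print("front",ray("top",t((308,347+300),(331,349+300)),25).mean(0).round(),"disc t",ray("top",t((314,660)),31).round(),"disc s",ray("scene",s((537,214)),31).round(),"wing t",ray("top",t((286,718),(318,724)),41).round())
print("tray corners t z20",ray("top",t((278,625),(553,668),(536,793),(252,748)),20).round().tolist())
# inner floor: tile corners far/near z 11
print("tile line ends t",ray("top",t((287,634),(358,646),(262,742)),11).round().tolist(), "s",ray("scene",s((511,158),(487,247),(593,170),(571,263)),11).round().tolist())
E
```

```text
front [687. 113.  25.] wing [594. 126.  41.]
front [349.  86.  25.] disc t [[336.  90.  31.]] disc s [[666. 117.  31.]] wing t [[276. 113.  41.]
 [272.  80.  41.]]
tray corners t z20 [[372.0, 134.0, 20.0], [339.0, -164.0, 20.0], [211.0, -150.0, 20.0], [243.0, 150.0, 20.0]]
tile line ends t [[363.0, 125.0, 11.0], [354.0, 47.0, 11.0], [249.0, 142.0, 11.0]] s [[571.0, 94.0, 11.0], [697.0, 70.0, 11.0], [578.0, 180.0, 11.0], [706.0, 151.0, 11.0]]
```

The final picture shows the racer centred on the tile, at about (640,120) against a tile middle of (638,122). The pump is on the pad, three drums stand in the tin, and the police car and striped barrel are where they were.

```bash
python3 -c "
from cell import manip
print(manip.sign_off())"
```

```text
the job is handed in; nothing more can be done
None
```

I handed the job in at about 29 s on the robot's clock: racer parked on the road tile, pump upright on the pad, all three drums upright in the tin, police car and striped barrel not touched; the sign-off gave no verdict back.

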